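Flip a bevelled tab plate onto the fixture plate and butt it to the bar

ROBOT

A 6-joint arm with a two-finger parallel gripper is mounted at the origin on the work surface. World frame = base frame: x ahead of the robot, y to its left, z up, the work surface at z = 0. Lengths are in m, angles in rad, forces in N, time in s.
With the tool pointing down it reaches from about 0.325 to 0.85 m from the base axis. Payload 4.4 kg.
Tool frame: the origin (TCP) lies at the very end of the fingers, on their centre line; the grasp point (between the pads) lies hold_point_z behind it (hold_point_z is the distance from the TCP to the grasp point, in m); x points along the fingers, z is the direction in which the jaws open and shut, and the axes are right-handed (so a half turn about x gives the same grasp; the last joint's range is limited). The gripper opens to 94 mm and grips with 3 to 60 N. Pads are 16 mm wide; open, the fingers measure 119 mm over their backs; the gripper's body (75 mm by 177 mm) begins 78 mm behind the grasp point.
Start: joints at [-0.15, 0.207, 1.542, -0, 1.393, -0.15], TCP at [0.575, -0, 0.205] pointing down, gripper open.
Joint ranges: [-2.73, 2.73], [-0.86, 2.22], [0.23, 2.46], [-1.11, 4.25], [0.08, 2.63], [-2.82, 2.82]. Speed limits (rad/s): [2.79, 2.79, 3.14, 3.14, 3.14, 3.14].

INTERFACE

Orientations are given as a unit quaternion [w, x, y, z].
In Python, from plant import * gives the robot as it stands. Calls block until the motion is done:
- movep(position, orientation): joint-space move of the TCP to a pose.
- movel(position, vel=0.15, orientation=None, max_force=None): straight line of the TCP; orientation=None keeps the orientation; vel is the mean speed in m/s. With max_force (N) it stops when the force on the tool has changed by that much, and returns True; else False.
- goto_joints(angles): joint-space move.
- command_gripper(opening, grasp_force=None): finger opening in m; grasp_force is the grip in N (None keeps the last); returns when the fingers have stopped.
- sleep(seconds).
- solve_ik(position, orientation): joint angles nearest the present ones, or None.
- observe(): the state.
- camera(name): name is "scene" or "side" or "wrist"; returns the picture (400x640x3 uint8, red, green, blue); there is no depth.
- camera_info(name): a dict with "mtx" (3x3 intrinsics, pixels), "T" (4x4, takes a point from camera to world coordinates). Camera axes: x right, y up, looking along -z (the intrinsics and any distortion apply to the point x, -y, -z); pixel columns grow to the right and rows downward; lengths in m; the calibration is good to about 2 mm. A picture is of the moment at which its call begins: read the wrist's pose just before it. camera_info takes no time and is no camera call; for the wrist camera it gives the pose at the moment of the call.
A pose or a line that the arm cannot do raises IKError and nothing moves.
- close_job(): hands the job in, once; it reports no verdict.
Trained networks look in the newest picture that a camera, given by its name, has taken for a name from the list of things; names that differ only in an ending like _2 or _b are one class to them, and where a whole thing is asked for, a point or a joint stands for the part that bears it (a point fixed in the world has none). Each returns a list of dicts, best first, with "p" (0 to 1); they miss things now and then, are a little off and sometimes report something else, mostly with a low value. They report only what shows in the picture. A call takes as long as a camera call. They do not tell look-alikes from the thing itself.
- silhouettes(target, camera): "pixels" (400x640 bool, what is visible of it).
- pinpoint(target, camera): "point" ([x, y, z] in m, in world coordinates, good to about 4 mm: a listed point, or the origin of a listed thing).
The state is a dict: "time": time; "joints": joint angles; "dq": joint speeds; "joint_efforts": joint torques, N m; "position": TCP position; "tcp_rot": TCP orientation; "contact_force": force on the tool from outside, world axes, zero at the start; "moment": the same for the moment, N m; "finger_gap": finger opening in m.
Only numpy, scipy, OpenCV 4.12 (cv2) and the standard library are available. Lean on these libraries where they do the work, as an engineer would, in place of code of your own. Each camera call takes 0.05 s, during which the arm holds its last target.

TASK

Fit up the weld without gripping or lifting anything: push the loose square tab plate over the bench against the front edge of the black fixture plate, and work it with your fingertips so that it tips up on that edge and flips over onto the fixture plate, bevel upward. Then push it along the fixture plate until its bevelled edge butts tight all along against the bevelled edge of the clamped bar, and leave it lying flat there. Leave the other things on the bench where they are.

Things in the scene. Friction and masses are not known exactly. Their poses are not given: they have to be found in the camera images.
- fixture_plate: fixed black steel plate with a grid of holes, bright front edge: 220 (x) x 240 (y) x 15 mm. Origin at bench height, middle of the front edge; +x points level from that edge over the plate: upright front face at x = 0, plate x 0 to 220, y -120 to 120, top 15 mm above the bench.
- clamped_bar: fixed flat bar 50 x 200 x 10 mm on the fixture plate, parallel to its front edge. Origin on the fixture plate's top, middle of the bar's bevelled edge, which faces the front edge; +x as the fixture plate's, y along the bar. Edge: 3 mm high upright land at x = 0, above it a 45 degree bevel facing up. Two step clamps at y -82 and 82, x 20 to 95, up to 43 mm high.
- tab_plate: loose steel plate 90 x 90 x 10 mm, 0.6 kg. Origin: centre of the bright face (down at the start); z points to the dark face (up at the start, down when flipped). Square edge at x +45, facing the fixture plate; bevelled edge at x -45: 3 mm land beside the dark face (z 7 to 10), 45 degree undercut below. Pushed there with 6 to 15 N against a stop, a rising fingertip carries the edge up by friction.
- bevel_a (a point): on the tab plate's bevelled edge, at its end y = +45 mm, mid-height of the land (x -45, z 8.5 mm in the plate's frame)
- bevel_b (a point): on the tab plate's bevelled edge, at its end y = -45 mm, mid-height of the land (x -45, z 8.5 mm in the plate's frame)
- heel_a (a point): on the tab plate's square edge, at its end y = +45 mm, mid-thickness (x +45, z 5 mm in the plate's frame)
- heel_b (a point): on the tab plate's square edge, at its end y = -45 mm, mid-thickness (x +45, z 5 mm in the plate's frame)
- dip_tin: bystander: loose white tin with a blue band, 68 mm across, 62 mm high, origin under its centre
- magnet_square: bystander: loose red welding magnet standing on its long side, 90 x 14 x 60 mm high, origin under its centre, 90 mm along its x
- steel_disc: bystander: loose rusty steel disc, 64 mm across, 10 mm thick, origin under its centre
- chipping_hammer: bystander: loose chipping hammer lying flat, 265 mm long along its x, head 165 mm across near x = +105 mm, under 30 mm high
- wire_brush: bystander: loose wooden wire brush lying bristles down, 270 x 28 x 42 mm, long along its x
- locking_clamp: bystander: loose steel locking clamp lying flat, 300 mm long along its x, 115 mm wide, 24 mm high
- tape_measure: bystander: loose yellow tape measure, 70 x 36 x 66 mm, origin under its centre
There are look-alikes about, which are no part of the job. Of the things like the tab_plate, leave any that is green; of the rest the smaller one is meant.

How it is judged:
On the way, in this order (a step that is already met when the one before it is completed fails the run):
1. the tab plate stands tipped up on its square edge, that edge down against the front edge of the fixture plate (angle between tab_plate's own z axis and vertical between 1.1 and 1.9 rad and x of heel_a in the frame of fixture_plate between -0.03 and 0.01 m and x of heel_b in the frame of fixture_plate between -0.03 and 0.01 m and height (world z) of each of heel_a, heel_b below 0.02 m), for 0.04 s.
2. the tab plate lies turned over on the fixture plate (angle between tab_plate's own z axis and vertical above 3 rad and x of tab_plate in the frame of fixture_plate above 0.01 m), for 0.1 s.
At the end, for the whole second after the job is handed in: the tab plate lies flat (within 3.5 degrees) and still on the fixture plate, bright face and bevel up, both ends of its bevelled edge within 3 mm of the bar's bevelled edge, anywhere along the bar's length (sideways offset of the centres under 58 mm) (angle between tab_plate's own z axis and vertical above 3.08 rad and height (world z) of tab_plate between 0.022 and 0.028 m and x of bevel_a in the frame of clamped_bar between -0.003 and 0.003 m and x of bevel_b in the frame of clamped_bar between -0.003 and 0.003 m and y of tab_plate in the frame of clamped_bar between -0.058 and 0.058 m and linear speed of tab_plate below 0.01 m/s); the robot touches nothing.
It fails at once if the tab plate is lifted or carried: all its corners more than 32 mm above the bench (height (world z) of each of bevel_a, bevel_b, heel_a, heel_b above 0.032 m).
It fails at once if one of the other things on the bench is moved by more than 20 mm (distance of any of dip_tin, magnet_square, steel_disc, chipping_hammer, wire_brush, locking_clamp, tape_measure from where it was at the start of the episode above 0.02 m).
It also fails if it takes over 64 s, if anything falls off the work surface, if the arm or the gripper's body presses on something with over 40 N, if the wrist force passes 120 N, or if a joint passes its speed limit or range.

## Working session

There is one attempt and no reset: what is moved stays moved. The work goes in short steps, each a Python script; the robot and the scene stay as the last script left them, time stands still between calls to the robot, and variables do not carry over. Pictures are saved under pics/ and viewed, and the job is handed in when it is done.

```bash
ls; mkdir -p pics; cat > h.py <<'E'
from plant import *
import numpy as np, cv2
def save(name,fn):
    im=camera(name); cv2.imwrite('pics/'+fn,im[:,:,::-1]); return im
def proj(P,info):
    T=np.linalg.inv(info['T']); p=T[:3,:3]@np.array(P)+T[:3,3]
    q=info['mtx']@np.array([p[0],-p[1],-p[2]]); return q[:2]/q[2]
def back(px,z,info):
    d=np.linalg.inv(info['mtx'])@np.array([px[0],px[1],1.]); d=np.array([d[0],-d[1],-d[2]])
    T=np.array(info['T']); d=T[:3,:3]@d; o=T[:3,3]; return o+d*(z-o[2])/d[2]
E
python3 - <<'E'
from h import *
print(observe())
for c in ['scene','side','wrist']:
    save(c,c+'0.png'); i=camera_info(c); print(c,{k:(np.round(v,3).tolist() if k in('mtx','T') else v) for k,v in i.items()})
print(observe()['time'])
E
```

```text
pics
{'time': 0.0, 'joints': array([-1.50488073e-01,  2.07416987e-01,  1.54292360e+00,  1.95715945e-06,
        1.39349550e+00, -1.50481966e-01]), 'dq': array([ 7.33681525e-05, -2.80120935e-04, -6.66938728e-05,  2.20038078e-03,
       -1.88827845e-04, -4.03276322e-05]), 'joint_efforts': array([-8.39226868e-05, -3.70882022e+01, -2.81415099e+01,  6.96549774e-02,
        3.60915181e-02, -1.71865345e-04]), 'position': array([5.74204302e-01, 1.16864087e-04, 2.04306924e-01]), 'tcp_rot': array([7.06322230e-01, 1.21865834e-04, 7.07890442e-01, 1.17301764e-04]), 'contact_force': array([ 0.38797118, -0.33159821,  0.23355869]), 'moment': array([ 0.02642273, -0.00136974,  0.01649566]), 'finger_gap': 0.09382305787265398}
scene {'mtx': [[496.075, 0.0, 319.333], [0.0, 496.075, 195.21], [0.0, 0.0, 1.0]], 'T': [[0.152, -0.795, 0.587, 1.384], [0.988, 0.128, -0.082, -0.091], [-0.01, 0.592, 0.806, 1.174], [0.0, 0.0, 0.0, 1.0]]}
side {'mtx': [[477.782, 0.0, 320.442], [0.0, 477.782, 196.266], [0.0, 0.0, 1.0]], 'T': [[0.778, 0.439, -0.45, -0.108], [-0.628, 0.564, -0.536, -0.755], [0.019, 0.699, 0.714, 1.11], [0.0, 0.0, 0.0, 1.0]]}
wrist {'mtx': [[301.818, 0.0, 321.181], [0.0, 301.818, 198.018], [0.0, 0.0, 1.0]], 'T': [[1.0, -0.0, 0.002, 0.575], [-0.0, 0.962, 0.274, 0.08], [-0.002, -0.274, 0.962, 0.384], [0.0, 0.0, 0.0, 1.0]]}
0.15
```

View pics/scene0.png

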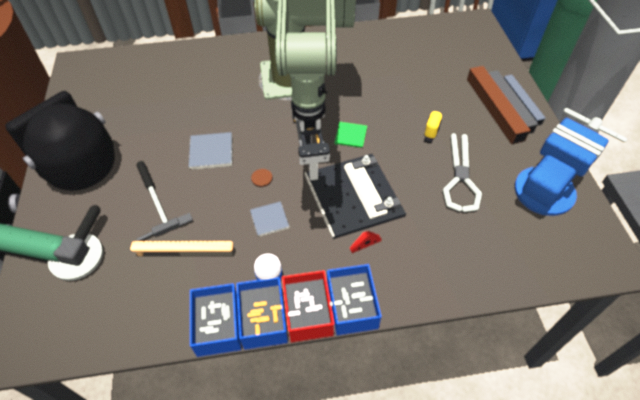

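View pics/side0.png

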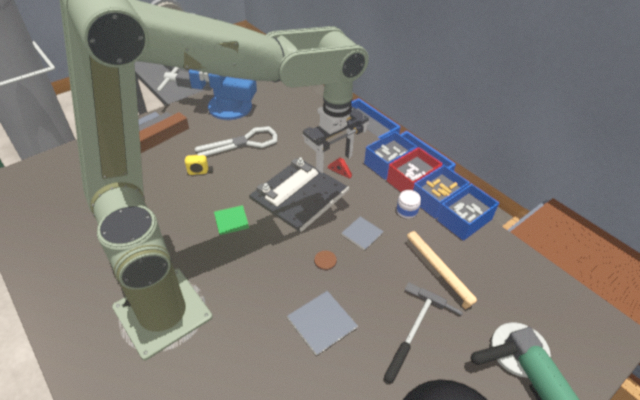

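View pics/wrist0.png

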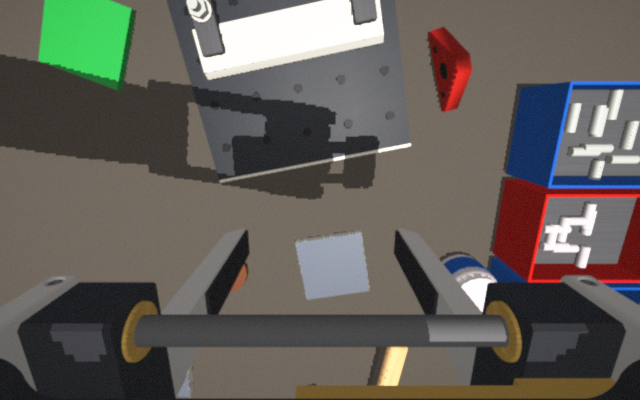

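The plate I want is the small grey one: wrist image, top corners about (296,241), (361,232), (369,291), (306,299). The fixture's bright front edge runs from (221,181) to (410,145), and the bar's bevelled edge is near (205,75)–(383,40). The large grey plate and the green one are decoys. Next I'll measure these corners.

```bash
python3 - <<'E'
from h import *
print(hold_point_z if 'hold_point_z' in globals() else None)
i=camera_info('wrist')
im=cv2.imread('pics/wrist0.png'); cv2.imwrite('pics/w0z.png',cv2.resize(im[0:320,150:480],None,fx=2.4,fy=1.85,interpolation=cv2.INTER_CUBIC))
g=cv2.cvtColor(im,cv2.COLOR_BGR2GRAY)
c=np.array([[296,241],[361,232],[369,291],[306,299],[221,181],[410,145]],np.float32).reshape(-1,1,2)
c=cv2.cornerSubPix(g,c,(5,5),(-1,-1),(3,50,.01)).reshape(-1,2)
zs=[.01]*4+[.015]*2
P=np.array([back(p,z,i) for p,z in zip(c,zs)]); print(c,P.round(4))
for k in range(4): print(np.linalg.norm(P[k]-P[(k+1)%4]))
print('front',np.linalg.norm(P[4]-P[5]),(P[4]+P[5])/2, np.arctan2(*(P[5]-P[4])[[1,0]]))
for n in ['tab_plate','fixture_plate','clamped_bar','bevel_a','bevel_b','heel_a','heel_b','steel_disc','dip_tin','magnet_square']:
    print(n,[(np.round(d['point'],4).tolist(),round(d['p'],2)) for d in pinpoint(n,'wrist')])
E
```

```text
0.0188
[[294.9688  241.40285]
 [360.73053 231.43295]
 [369.37936 289.6487 ]
 [306.39755 299.3186 ]
 [218.49275 181.15813]
 [411.55872 143.50197]] [[ 0.5391 -0.0875  0.01  ]
 [ 0.6269 -0.073   0.01  ]
 [ 0.6422 -0.1611  0.01  ]
 [ 0.5532 -0.1769  0.01  ]
 [ 0.4457 -0.0035  0.015 ]
 [ 0.6835  0.0432  0.015 ]]
0.08901127862237336
0.08946678936396789
0.09042591020778544
0.09060121073734409
front 0.2423132023953393 [0.56460571 0.01983508 0.015     ] 0.19372266480413508
tab_plate [([0.3079, 0.165, 0.0022], 0.91), ([0.5889, -0.1269, 0.0033], 0.88)]
fixture_plate [([0.5631, 0.0245, 0.0033], 0.62)]
clamped_bar [([0.5408, 0.1387, 0.0143], 0.87), ([0.5534, -0.1796, 0.0097], 0.66)]
bevel_a [([0.5539, -0.1797, 0.0104], 0.94), ([0.3657, -0.3504, 0.0119], 0.64), ([0.6402, -0.1628, 0.0042], 0.62), ([0.3652, 0.1886, 0.0108], 0.59), ([0.7659, -0.1424, 0.0014], 0.41)]
bevel_b [([0.5539, -0.1797, 0.0104], 0.94), ([0.3657, -0.3504, 0.0119], 0.64), ([0.6402, -0.1628, 0.0042], 0.62), ([0.3652, 0.1886, 0.0108], 0.59), ([0.7659, -0.1424, 0.0014], 0.41)]
heel_a [([0.6231, -0.0739, 0.006], 0.95), ([0.2532, 0.1406, 0.0075], 0.91), ([0.3372, 0.1062, 0.0076], 0.84), ([0.5354, -0.0894, 0.0013], 0.61)]
heel_b [([0.6231, -0.0739, 0.006], 0.95), ([0.2532, 0.1406, 0.0075], 0.91), ([0.3372, 0.1062, 0.0076], 0.84), ([0.5354, -0.0894, 0.0013], 0.61)]
steel_disc [([0.4368, -0.1342, 0.001], 0.59)]
dip_tin [([0.7665, -0.1422, -0.0006], 0.83), ([0.4332, -0.1353, 0.0043], 0.31)]
magnet_square [([0.7158, 0.1272, -0.0034], 0.96)]
```

View pics/w0z.png

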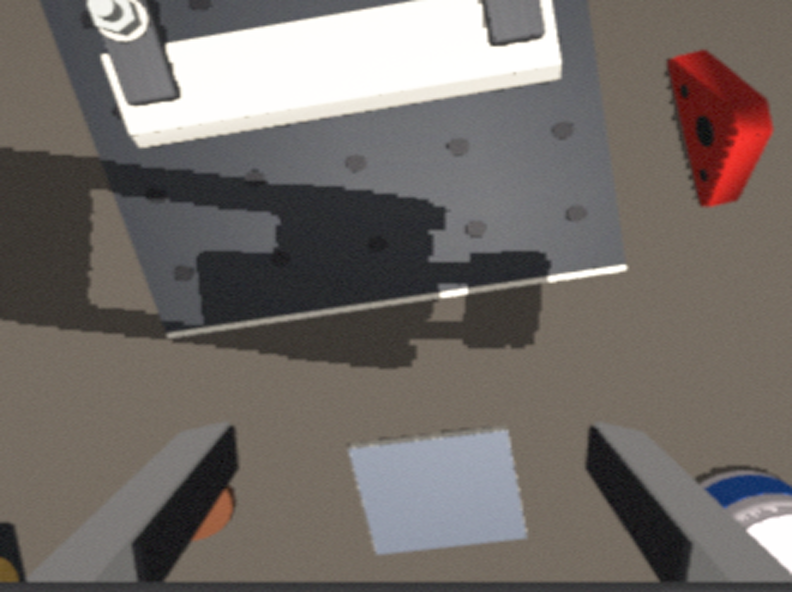

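```bash
cat >> h.py <<'E'
from scipy.spatial.transform import Rotation as R
TH=0.193; O=np.array([.5646,.0198]); EX=np.array([-np.sin(TH),np.cos(TH)]); EY=np.array([-np.cos(TH),-np.sin(TH)])
def W(x,y,z): p=O+x*EX+y*EY; return [p[0],p[1],z]
def F(p): d=np.array(p[:2])-O; return np.array([d@EX,d@EY,p[2]])
def quat(th=TH):
    z=np.array([np.cos(th),np.sin(th),0]); x=np.array([0,0,-1.]); y=np.cross(z,x)
    q=R.from_matrix(np.c_[x,y,z]).as_quat(); return [q[3],q[0],q[1],q[2]]
def fr(o=None):
    o=o or observe(); f=o['contact_force']; return np.array([f[:2]@EX,f[:2]@EY,f[2]])
E
python3 - <<'E'
from h import *
i=camera_info('wrist')
for p in [(208.3,78.9),(382.5,42.2)]: print('bar',F(back(p,.015,i)))
s=camera_info('scene')
for p in [(233,243),(233,252)]: print('brush end',back(p,.03,s),F(back(p,.03,s)))
w=[proj(W(x,y,z),s) for x,y,z in [(0,-.12,.015),(0,.12,.015),(-.1466,.0024,.01)]]; print(w)
for x,z in [(-.215,.003),(.02,.09),(-.0,.1),(.02,.02)]: print(solve_ik(W(x,.0024,z),quat()))
E
```

```text
bar [0.1172742  0.09792933 0.015     ]
bar [ 0.11675867 -0.10310518  0.015     ]
brush end [ 0.6711951  -0.22726531  0.03      ] [-0.26292348 -0.05722785  0.03      ]
brush end [ 0.69893092 -0.22864518  0.03      ] [-0.26959757 -0.08418403  0.03      ]
[array([333.04152626, 235.84543877]), array([304.75779387, 171.82803054]), array([269.10614307, 217.30789639])]
[-4.44088476e-01  5.48588967e-01  1.53241307e+00 -4.44089210e-16
  1.06059062e+00 -6.37088476e-01]
[-8.49362982e-02  2.96213566e-01  1.68601642e+00 -4.44089210e-16
  1.15936266e+00 -2.77936298e-01]
[-1.19445721e-01  2.88934169e-01  1.67192858e+00 -4.44089210e-16
  1.18072991e+00 -3.12445721e-01]
[-8.49362982e-02  3.96361406e-01  1.72239979e+00 -4.44089210e-16
  1.02283146e+00 -2.77936298e-01]
```

```bash
python3 - <<'E'
from h import *
command_gripper(.044)
movep(W(-.216,.0024,.06),quat())
movel(W(-.216,.0024,.003),.1)
o=observe(); print(o['time'],F(o['position']),fr(o))
hit=movel(W(-.13,.0024,.003),.06)
o=observe(); print(hit,o['time'],F(o['position']),fr(o))
save('wrist','w1.png'); save('side','s1.png')
E
```

```text
3.225 [-0.21610865  0.00197598  0.00328391] [ 0.66967295  0.18781324 -0.22994964]
False 4.8083 [-0.13016462  0.00211129  0.0032292 ] [-4.60860413 -0.65136201  2.33086386]
```

View pics/w1.png

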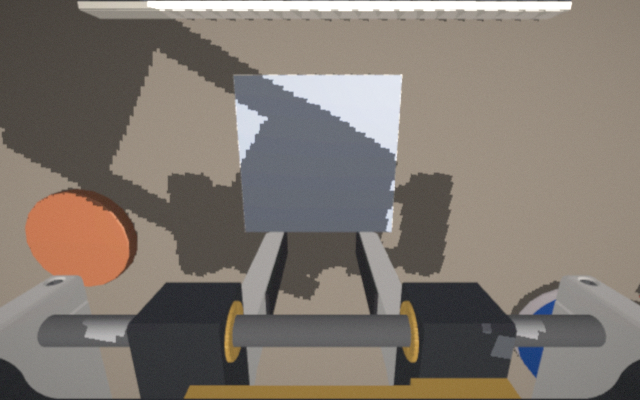

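View pics/s1.png

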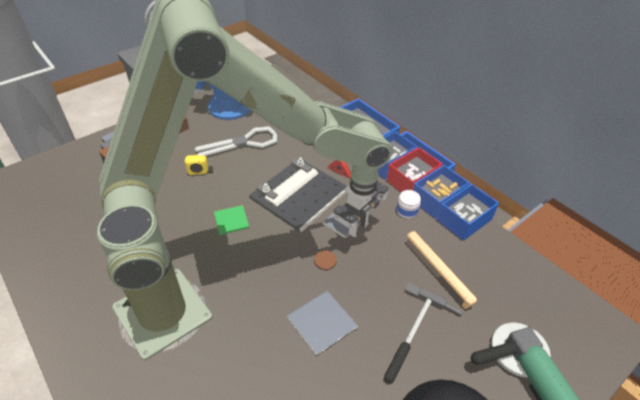

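The wrist view shows the plate sitting square against both fingers, with its rear edge at row 232 and the fixture edge parallel at row 10. I'll push on until it meets the stop.

```bash
python3 - <<'E'
from h import *
movel(W(-.108,.0024,.003),.06)
o=observe(); print(o['time'],F(o['position']),fr(o))
hit=movel(W(-.085,.0024,.003),.025,max_force=6)
o=observe(); print(hit,o['time'],F(o['position']),fr(o))
x=F(o['position'])[0]
for k in range(4):
    movel(W(x+.001*(k+1),.0024,.003),.05)
    o=observe(); print(o['time'],F(o['position']),fr(o))
    if fr(o)[0]<-14: break
E
```

```text
5.425 [-0.10736817  0.00260555  0.00273137] [-2.10847644 -0.22062668  1.53920874]
True 5.9083 [-0.10091964  0.00296327  0.00245638] [-1.32880942  1.16769665  1.2722749 ]
6.1583 [-0.10074787  0.00299586  0.00248465] [-5.34810563  1.26243344 -1.35386162]
6.4083 [-0.10069977  0.00293142  0.00255168] [-8.17097082  0.43353882 -2.52643292]
6.6583 [-0.10067382  0.00292188  0.00261224] [-10.45240163   1.17519608  -2.28065199]
6.9083 [-0.10061681  0.00290092  0.00274611] [-12.61047111   0.56414985  -3.17207217]
```

```bash
cat >> h.py <<'E'
def contact(th):
    c,s=np.cos(th),np.sin(th)
    return (-.09*c-.003*s, .09*s+.007*c) if th<np.pi/4 else (-.01*s-.083*c,.083*s)
def tip(th,x0,z0,d,vel=.03,y=.0029):
    xc,zc=contact(th)
    movel(W(xc+.090+x0+d, y, z0+zc-.007),vel)
    o=observe(); p=F(o['position']); f=fr(o)
    print('%.0fdeg t%.2f d%.4f pos %s f %s'%(np.degrees(th),o['time'],d,(p*1000).round(1),f.round(1)))
    return p,f
E
python3 - <<'E'
from h import *
d=.004
for a in range(2,15,2):
    p,f=tip(np.radians(a),-.1007,.003,d)
    d+=np.clip((12+f[0])/3000,-.001,.001)   # f[0] negative
save('wrist','w2.png');save('scene','c2.png')
print(d)
E
```

```text
2deg t7.17 d0.0040 pos [-100.5    2.9    6.2] f [-11.4   0.5  -2.7]
4deg t7.42 d0.0042 pos [-100.4    2.9    9.4] f [-11.9  -0.1  -2.5]
6deg t7.67 d0.0042 pos [-100.1    2.8   12.6] f [-11.8   0.8  -1.6]
8deg t7.92 d0.0043 pos [-99.7   2.8  15.8] f [-11.7   0.1  -2. ]
10deg t8.18 d0.0044 pos [-99.3   2.8  18.9] f [-11.3   0.1  -1.2]
12deg t8.43 d0.0046 pos [-98.6   2.7  22.1] f [-12.    1.7   0. ]
14deg t8.68 d0.0046 pos [-97.9   2.7  25.1] f [-11.8   1.3   0.2]
0.004655827420222017
```

View pics/w2.png

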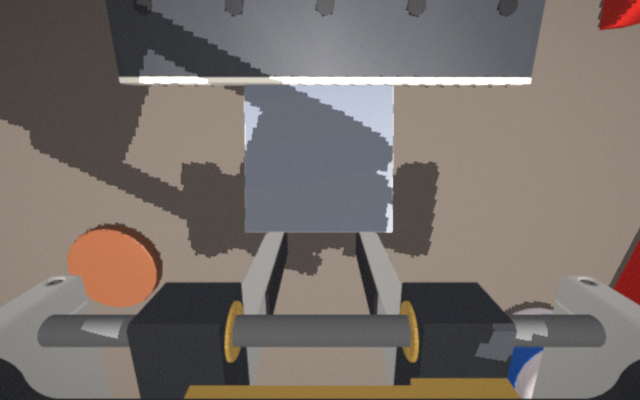

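The x position follows the tipping arc (‑100.5 → ‑97.9 mm at a steady 12 N), so the plate is rising. In the wrist view its front edge (row 85) is at the fixture edge and it hasn't twisted. I'll keep going and ease the force off.

```bash
python3 - <<'E'
from h import *
d=.0044
for a in range(17,63,3):
    tgt=np.interp(a,[14,40,60],[11,8,6])
    p,f=tip(np.radians(a),-.1007,.003,d,.04)
    d+=np.clip((tgt+f[0])/3000,-.0015,.0015)
    if f[0]>-1.5 or f[0]<-22: print('stop');break
save('wrist','w3.png');save('side','s3.png')
print(d)
E
```

```text
17deg t9.04 d0.0044 pos [-96.7   2.6  29.7] f [-10.3   1.7   0.3]
20deg t9.31 d0.0045 pos [-95.2   2.6  34.1] f [-10.7   0.5   1.4]
23deg t9.57 d0.0044 pos [-93.5   2.6  38.4] f [-9.2  0.7  1.2]
26deg t9.83 d0.0047 pos [-91.5   2.6  42.7] f [-10.2   2.1   2.2]
29deg t10.09 d0.0045 pos [-89.3   2.6  46.7] f [-9.1  1.5  2.1]
32deg t10.36 d0.0045 pos [-86.9   2.6  50.6] f [-8.5  1.4  2.3]
35deg t10.62 d0.0046 pos [-84.2   2.6  54.4] f [-8.8  1.7  4.2]
38deg t10.88 d0.0046 pos [-81.3   2.6  58. ] f [-8.   0.4  3.3]
41deg t11.15 d0.0046 pos [-78.3   2.6  61.5] f [-7.9  1.3  3.5]
44deg t11.41 d0.0046 pos [-75.    2.5  64.7] f [-7.5  1.3  4.2]
47deg t11.74 d0.0047 pos [-74.9   0.4  59.7] f [-11.    0.    8.5]
50deg t11.99 d0.0034 pos [-72.1   0.6  62.3] f [-10.3   0.    6.4]
53deg t12.24 d0.0023 pos [-69.4   0.7  64.7] f [-8.6  0.6  6.2]
56deg t12.49 d0.0017 pos [-66.3   0.8  67.1] f [-6.8 -0.4  5.5]
59deg t12.74 d0.0015 pos [-61.5   1.6  68.4] f [-4.6 -0.9  3.9]
62deg t13.01 d0.0020 pos [-55.8   3.2  68.8] f [-3.  -0.7  1.8]
0.0030105145726929934
```

View pics/w3.png

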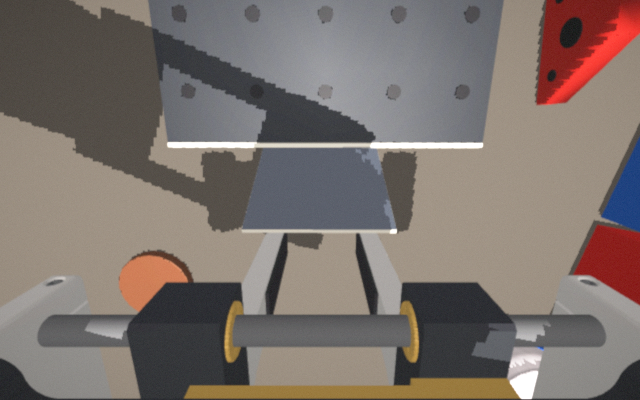

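View pics/s3.png

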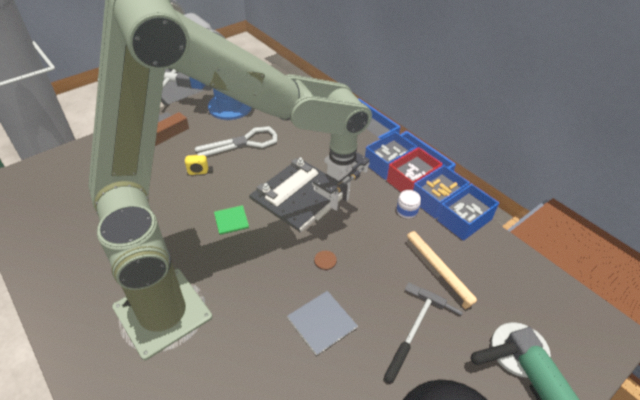

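The plate stands at about 60° and square to the edge (wrist view: upper edge at row 231, heel on the fixture edge at row 147). I'll carry on to vertical.

```bash
python3 - <<'E'
from h import *
d=.003
for a in range(65,90,3):
    tgt=4
    p,f=tip(np.radians(a),-.1007,.002,d,.04)
    d+=np.clip((tgt+f[0])/3000,-.001,.001)
    if f[0]<-22: print('stop');break
save('wrist','w4.png')
print(d)
E
```

```text
65deg t13.38 d0.0030 pos [-50.9   3.6  69.6] f [-1.7 -0.5  0.5]
68deg t13.65 d0.0038 pos [-46.4   3.5  71.5] f [-0.5 -0.5 -0. ]
71deg t13.93 d0.0048 pos [-41.8   3.3  73.3] f [-1.1 -0.1  0.1]
74deg t14.20 d0.0058 pos [-37.1   2.9  74.9] f [0.2 0.4 0.2]
77deg t14.48 d0.0068 pos [-32.    2.8  76. ] f [ 0.4 -0.1 -0.1]
80deg t14.77 d0.0078 pos [-26.9   2.9  76.8] f [0.3 0.2 0.2]
83deg t15.05 d0.0088 pos [-21.7   2.9  77.4] f [0.6 0.1 0.1]
86deg t15.33 d0.0098 pos [-16.5   2.8  77.9] f [-0.   0.4 -0.7]
89deg t15.62 d0.0108 pos [-11.    2.9  77.9] f [ 0.7 -0.1 -0.8]
0.011753292976458315
```

View pics/w4.png

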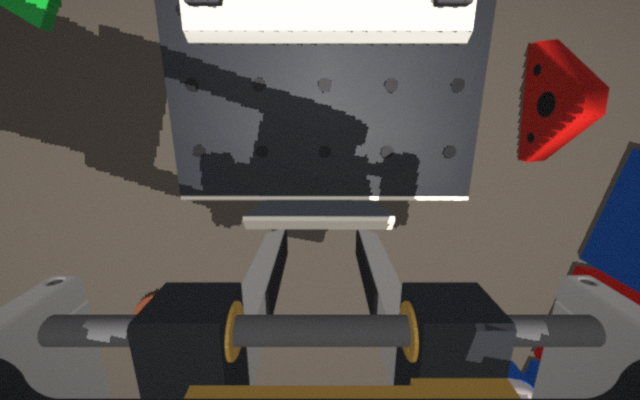

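The plate is standing upright; its top edge shows as a thin strip at row 217, parallel to the fixture edge at row 198. Now I'll tip it over.

```bash
python3 - <<'E'
from h import *
p=F(observe()['position'])
for x in np.arange(-.008,.024,.004):
    movel(W(x,.0029,.072),.03); o=observe(); print(o['time'],F(o['position']).round(4),fr(o).round(1))
save('wrist','w5.png')
E
```

```text
16.05 [-0.0078  0.0033  0.0715] [-0.1  0.6 -0.2]
16.3333 [-0.0038  0.0028  0.0721] [-0.  -1.  -0.9]
16.6167 [0.0002 0.0029 0.072 ] [ 0.  -0.3 -0.6]
16.9 [0.0042 0.0029 0.072 ] [ 0.5 -0.   0.3]
17.1833 [0.0082 0.0029 0.072 ] [-0.  -0.1 -0.1]
17.4667 [0.0122 0.0029 0.072 ] [-0.  -0.3  0.2]
17.75 [0.0162 0.0029 0.072 ] [-0.8 -1.1 -0.1]
18.0333 [0.0202 0.0029 0.072 ] [-0.1 -0.   0.3]
```

View pics/w5.png

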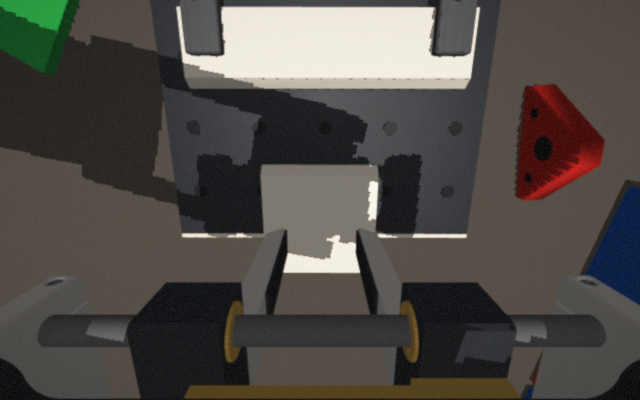

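It flipped: the plate now lies bright face up across the fixture edge (row 236), heel at about row 272, bevel at about row 165. Checking its pose.

```bash
python3 - <<'E'
from h import *
i=camera_info('wrist')
for p in [(289,272),(359,272)]: print('heel',F(back(p,.025,i)).round(4))
for p in [(261,165),(378,165)]: print('bev',F(back(p,.025,i)).round(4))
movep(W(-.09,.0029,.09),quat())
save('wrist','w6.png'); i=camera_info('wrist'); print(i['T'][:3,3])
E
```

```text
heel [-0.0296  0.0297  0.025 ]
heel [-0.0296 -0.0291  0.025 ]
bev [0.0611 0.0482 0.025 ]
bev [ 0.0611 -0.0403  0.025 ]
[0.56371586 0.00939811 0.26907973]
```

View pics/w6.png

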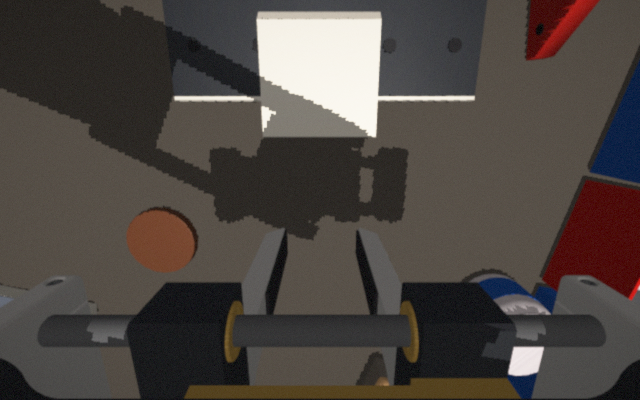

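It lies square and stable with its centre at x≈0.016, y≈0.004. Now I'll push it to the bar, with fingertips at z≈19.5 mm.

```bash
python3 - <<'E'
from h import *
movel(W(-.06,.0035,.0198),.12)
o=observe(); print(o['time'],F(o['position']),fr(o))
movel(W(.004,.0035,.0198),.05)
o=observe(); print(F(o['position']),fr(o))
hit=movel(W(.035,.0035,.0198),.025,max_force=8)
o=observe(); print(hit,o['time'],F(o['position']),fr(o))
x=F(o['position'])[0]
for k in range(1,8):
    movel(W(x+.001*k,.0035,.0198),.04)
    o=observe(); print(F(o['position']).round(4),fr(o).round(1))
    if fr(o)[0]<-13: break
save('wrist','w7.png')
E
```

```text
19.4417 [-0.06002086  0.00286846  0.02028846] [-0.03580062  0.58821884  1.07227859]
[0.00409601 0.00335642 0.01991844] [-2.90916644  0.05849605  1.95208335]
True 21.575 [0.01731998 0.00342649 0.01983057] [-2.45831054 -0.88155424  1.77512431]
[0.0175 0.0034 0.0198] [-6.4 -0.2  0.2]
[0.0176 0.0034 0.0198] [-8.3  1.   0.4]
[0.0176 0.0034 0.0199] [-11.3   0.4   0.3]
[0.0177 0.0034 0.0199] [-13.4   0.8  -0.3]
```

View pics/w7.png

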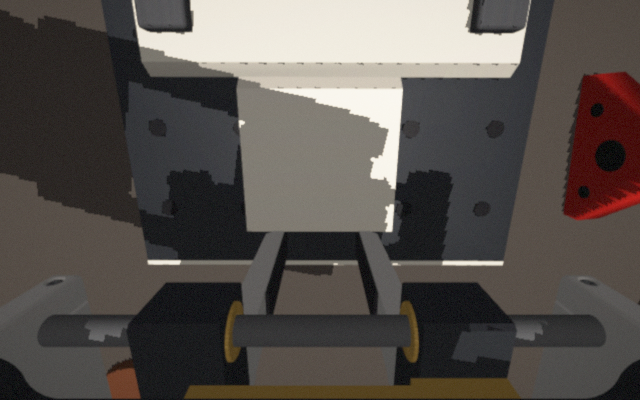

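It has met the bar: a firm stop at x=0.0177, close to the 0.0163 predicted, and parallel (plate bevel at row 88 against the bar). I'll back off and check.

```bash
python3 - <<'E'
from h import *
movel(W(-.01,.0035,.0205),.06)
movel(W(-.03,.0035,.15),.15)
sleep(.3)
im=save('wrist','w8.png'); cv2.imwrite('pics/w8z.png',cv2.resize(im[:,:,::-1][0:200,180:460],None,fx=2.8,fy=2.8,interpolation=cv2.INTER_CUBIC))
for n in ['bevel_a','heel_a','clamped_bar','tab_plate']:
    print(n,[(F(d['point']).round(4).tolist(),round(d['p'],2)) for d in pinpoint(n,'wrist')])
o=observe();print(o['time'],fr(o))
save('scene','c8.png')
E
```

```text
bevel_a [([0.1181, 0.0478, 0.0179], 0.91), ([0.1173, -0.042, 0.0127], 0.67)]
heel_a [([0.0266, 0.0542, 0.0182], 0.73), ([0.027, -0.0378, 0.0198], 0.65), ([0.1257, 0.208, 0.0097], 0.61)]
clamped_bar [([0.1207, -0.0001, 0.0141], 0.91)]
tab_plate [([0.0712, 0.0044, 0.0273], 0.95), ([-0.2462, 0.3129, -0.0028], 0.63)]
24.875 [0.32510647 0.51186893 0.43945513]
```

View pics/w8z.png

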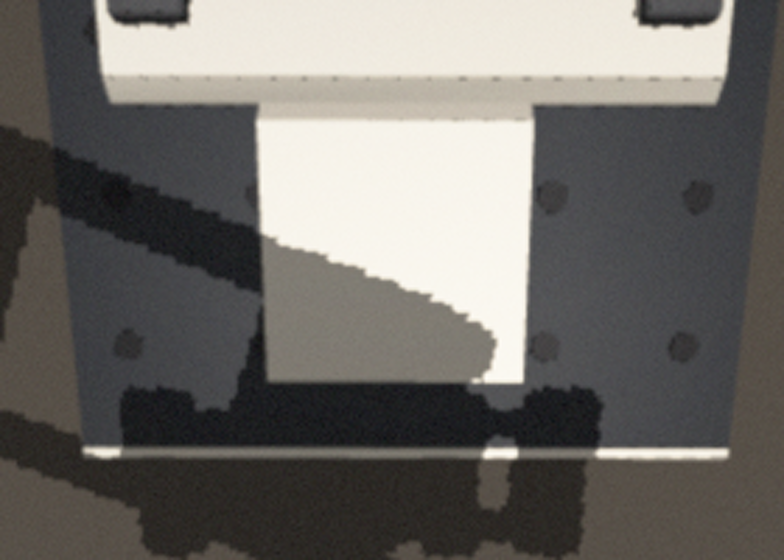

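View pics/c8.png

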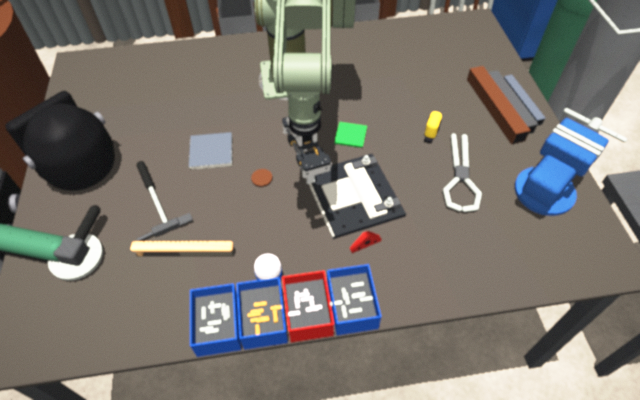

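The zoomed wrist view shows the V-groove closed tight with no dark gap along the whole joint (row ~105), the plate flat and bevel up. In the scene view the bystanders are in the same pixels as at the start.

```bash
python3 -c "
from h import *
close_job()"
```

```text
the job is handed in; nothing more can be done
```

The tab plate is flipped, bevel up, and butted against the clamped bar. I handed the job in at about 25 s of the 64 s allowed; no verdict comes back.

**What I did:**
1. With two fingertips set about 44 mm apart, I pushed the plate against the fixture's front face.
2. I tipped it up by friction at about 12 N, easing to a few newtons, until it stood upright.
3. I nudged it over onto the fixture plate and pushed it up to the bar until it stopped firmly at about 13 N.

**Last checks:**
- **Butt joint:** the plate's two bevel corners measured at fixture x 118.1 and 117.3 mm. I measured the bar edge at about 117 mm from the first picture. The wrist picture shows no gap along the joint.
- **Sideways offset:** the plate's centre is about 4 mm off the bar's centre, against the 58 mm allowed.
- **Other things on the bench:** they looked unmoved in the scene picture; I did not measure each one.
- **Contact:** the fingers were clear of everything, with about 0 N on the tool.

**Disagreement:** the vision network put the bar's origin at 120.7 mm, about 3.5 mm further back than my 117 mm. That is within its stated error of about 4 mm, and the firm stop and closed joint support 117 mm.

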